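# Fit the charged battery pack and snap the bay cover shut

### The arm

A 6-joint arm with a two-finger parallel gripper is mounted at the origin on a cart in front of the work surface, level with it; the furniture and walls round the work are solid. World frame = base frame: x ahead of the robot, y to its left, z up, the work surface at z = 0. Lengths are in mm, angles in rad, forces in N, time in s.
With the tool pointing down it reaches from about 275 to 1000 mm from the base axis. Payload 8.4 kg.
Tool frame: the origin (TCP) lies between the finger pads; the fingertips stand 22 mm ahead of it and the grasp point (between the pads) lies 3 mm ahead of it (r.nose_length is the z of the fingertips in the tool frame, in mm); z points along the fingers, y is the line along which they close (so a half turn about z gives the same grasp; the last joint's range is limited). The gripper opens to 85 mm and grips with 20 to 120 N. Pads are 22 mm wide; open, the fingers measure 114 mm over their backs; the gripper's body (76 mm by 85 mm) begins 54 mm behind the grasp point. The pads swing forward as they close: fully open they stand 13 mm farther back than shut.
Start: joints at [-1.294, 0.353, 1.633, -0, 1.155, -0.002], TCP at [172, -600.869, 253.281] pointing down, gripper open.
Joint ranges: [-2.63, 2.63], [-0.92, 2.1], [0.06, 2.66], [-1.3, 4.44], [0, 2.69], [-3.02, 3.02]. Speed limits (rad/s): [2.22, 2.22, 2.79, 3.14, 3.14, 3.14].

### API

Orientations are given as [roll, pitch, yaw] about the fixed x, y, z axes, in that order (R = Rz(yaw) Ry(pitch) Rx(roll)).
In Python, from rig import r, optics gives the robot as it stands (r), with the cameras (optics).
- The arm moves only by the shell command python3 steer.py FILE [FORCE], which reads ROWS from the file FILE. ROWS is one flat JSON list of numbers that holds 1 to 5 rows one after another, with no inner brackets; each row has 7 numbers: a rotation vector rx, ry, rz in rad, then dx, dy, dz in units of 100 mm, then the opening from 0.0 (shut) to 1.0 (fully open); each row shifts and turns the commanded pose from where the row before left it, along the tool's axes as they then stand; what a row does not reach is not made up. A row lasts 1/12 s, in which the tool goes at most 41.7 mm and 0.125 rad, less where a joint would pass 70% of its speed; a pose out of reach is approached as far as the arm can. The fingers move at their own pace and stop on an object; FORCE is the grip in N (left out, the last holds). Time passes only in rows, so rows that do not move let the fingers close. It prints the time, the measured TCP pose, the force, the opening and the grip force at its end. Input that does not fit is refused with a message, and nothing moves.
- r.sense(): the state, without advancing time (a new reading comes with each control period).
- optics.grab_frame(name): name is "scene" or "top"; returns the picture (400x640x3 uint8, red, green, blue); there is no depth.
- optics.camera_params(name): a dict with "fx", "fy", "cx", "cy" (pixels), "dist_coeffs" ([k1, k2, p1, p2, k3] as OpenCV has them; the pictures are not rectified), "rvec" (rotation vector, rad) and "tvec" (3), from world to camera coordinates, as OpenCV has them. Camera axes: x right, y down, z forward; pixel columns grow to the right and rows downward; lengths in mm; the calibration is good to about 2 mm. A picture is of the moment at which its call begins. camera_params takes no time and is no camera call.
- r.sign_off(): hands the job in; it is judged then, once.
The state is a dict: "clock": time; "qpos": joint angles; "qvel": joint speeds; "joint_efforts": joint torques, N m; "eef_pos": TCP position; "tcp_rot": TCP orientation; "contact_force": force on the tool from outside, world axes, zero at the start; "wrist_torque": the same for the moment, N m; "opening": opening from 0.0 (shut) to 1.0 (fully open); "grasp_force": force on a finger pad.
Only numpy, scipy, OpenCV 4.12 (cv2) and the standard library are available. Lean on these libraries where they do the work, as an engineer would, in place of code of your own. Each camera call takes 0.05 s, during which the arm holds its last target. There are 200 camera calls.

### The job

Take the orange battery pack out of the black charger, put it down on the worktop and let go, then take it again by its two short ends and lower it, held, right down onto the floor of the meter's battery bay. Then swing the blue cover over it and press it down until the catch snaps and holds it fully shut. Leave the two amber bottles and the eraser standing or lying where they are.

Things in the scene. Friction and masses are not known exactly. Their poses are not given: they have to be found in the camera images.
- pack: loose orange battery pack, block 44 (x) x 64 (y, the long way) x 24 mm high with rounded edges and a black band, about 0.12 kg; origin at the centre of its underside. Starts in the charger, its axes parallel to the charger's. The same turned half round about z.
- charger: black charging dock, fixed, 50 (x) x 92 (y) x 38 mm; origin at the centre of its underside. The pack lies on its floor, 12 mm up, between two end walls (y = +-34 to +-45 mm, 38 mm high, above the pack's top), so here only the pack's long sides (x = +-22 mm) can be gripped; the floor reaches to x = +-25 mm.
- meter: white bench meter, fixed, 104 mm wide (y), base 16 mm high, x = -105 to +45 mm from its origin on the worktop below the bay's centre; keys and display (27 mm high) at its -x end. Charger and meter stand left and right in either order; the worktop between them is free, for instance at x = 0.43, y = -0.065 m.
- bay (a point): centre of the battery bay's floor, 16 mm above the worktop, axes as the meter's; the pack's origin belongs here, its y along the bay's y, either way round. 53 mm wide in x between walls 30 mm high (no finger fits beside the pack); 72 mm long in y between sills only 4 mm high and 3 mm thick, beyond and above which the fingers have free room (base 16 mm high).
- latch (a point): top centre of the grey latch housing in front of the cover's free end: 14 (x) x 26 (y) mm, 50 mm above the worktop, at x = -54.5 mm of the meter
- hinge (a point): point on the cover's hinge line, mid-width, 49 mm above the worktop and 34 mm from the bay's centre towards the meter's +x, fixed to the meter; the line runs along the meter's y. Mind the room's balance: its glass shield, 182 mm high, stands from x = 0.64 m back, y = 0.01 to -0.19 m.
- cover (a joint): angle of the blue cover (plate 70 mm from hinge to free end, 68 wide, 4 thick, 11 mm lip): 0 shut and level, 1.57 upright, starts at 2.15 to 2.35, leaning away from the bay to the meter's +x; limit 2.5. A stiff hinge (0.024 N m) holds it where left. A sprung catch resists from about 0.15 to 0.06 rad (about 11 N at the pad); past it the cover snaps to 0 and is held.
- press_pad (a point): point mid-width on the cover's outer face, 54 mm from the hinge and 16 mm from the free end, where to press; 51 mm above the worktop when shut. z is the face's outward normal.
- bottle: loose amber bottle with white cap, 33 mm across, 73 mm high, a bystander; origin at the centre of its underside
- vial: loose amber bottle with black cap, 28 mm across, 63 mm high, a bystander; origin at the centre of its underside
- eraser: loose white and red eraser, 19 x 42 x 11 mm, a bystander; origin at the centre of its underside

How it is judged:
By the outcome, as a careful person would: the job done as asked, in the order asked, and still so for the second after the job is handed in, with the robot touching nothing.
It also fails if it takes over 67 s, if anything falls off the work surface, if the arm or the gripper's body presses on something with over 40 N, if the wrist force passes 120 N, or if a joint passes its speed limit or range.

## Working session

There is one attempt and no reset: what is moved stays moved. The work goes in short steps, Python scripts to look and compute and a shell command to move; the robot and the scene stay as the last step left them, time stands still between calls to the robot, and variables do not carry over. Pictures are saved under pics/ and viewed, at most 10 in all, crops included, and the job is handed in when it is done.

```bash
ls; mkdir -p pics; python3 - <<'E'
from rig import r, optics
import cv2
for n in("scene","top"):
    cv2.imwrite(f"pics/{n}0.png",optics.grab_frame(n)[...,::-1])
    print(n,optics.camera_params(n))
print(r.sense(), r.nose_length)
E
```

```text
pics
rig.py
steer.py
scene {'fx': 400.5217389236969, 'fy': 400.5217389236969, 'cx': 319.54858207933256, 'cy': 199.99217884597687, 'dist_coeffs': array([0.0188028, 0.       , 0.       , 0.       , 0.       ]), 'rvec': array([ 0.79419243, -2.52032748,  1.13464057]), 'tvec': array([347.47353487, 277.49455643, 845.3361078 ])}
top {'fx': 452.0328554749624, 'fy': 452.0328554749624, 'cx': 314.7627945694459, 'cy': 207.9642272142718, 'dist_coeffs': array([0.0391643, 0.       , 0.       , 0.       , 0.       ]), 'rvec': array([ 2.12631211, -2.11143207,  0.2168177 ]), 'tvec': array([ -84.75472269,  494.71042455, 1263.09593197])}
{'clock': 0.1, 'qpos': array([-1.29437537e+00,  3.53568806e-01,  1.63402302e+00,  8.85694097e-06,
        1.15518596e+00, -2.41385743e-03]), 'qvel': array([ 0.00035822, -0.00292497, -0.00250715, -0.00120239, -0.00044885,
       -0.00152007]), 'joint_efforts': array([-6.62318439e-05, -6.06351900e+01, -3.42819250e+01,  8.91076354e-06,
        3.86865082e-03, -1.14495830e-05]), 'eef_pos': array([ 171.91438612, -600.50235242,  252.65875174]), 'tcp_rot': array([-3.14040754e+00, -1.09594181e-05,  2.78831230e-01]), 'contact_force': array([-0.81849958,  0.76098236,  0.21045387]), 'wrist_torque': array([-0.03970265, -0.04234472,  0.04171157]), 'grasp_force': 0.0, 'opening': 0.9993909087942617} 22.0
```

View pics/scene0.png

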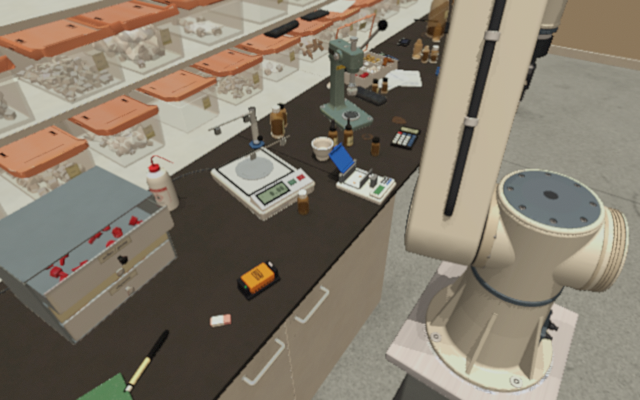

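View pics/top0.png

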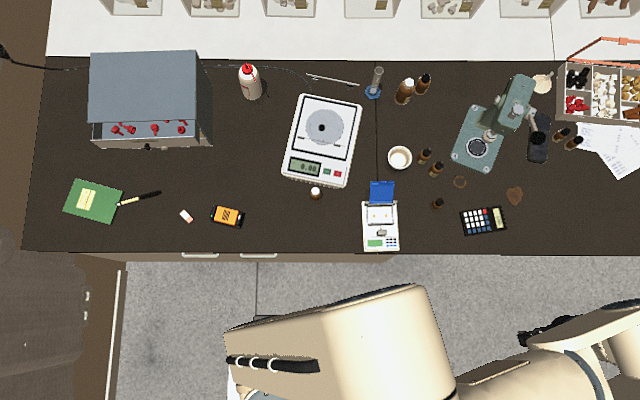

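The scene view shows the orange pack in the charger at (258,278), the meter at about (365,183) with its blue cover open at (343,160), the white-cap bottle at (303,200) and the eraser at (220,320). In the top view the pack is at (227,215), the meter at (381,225), the cover at (382,192), the white-cap bottle at (316,193), the eraser at (186,216) and probably the vial at (438,203). Next I'll measure with masks and rays.

```bash
cat > h.py <<'E'
import numpy as np, cv2
from scipy.spatial.transform import Rotation as Ro
from rig import r, optics
def cam(n):
    p=optics.camera_params(n); K=np.array([[p['fx'],0,p['cx']],[0,p['fy'],p['cy']],[0,0,1]])
    return K,p['dist_coeffs'],Ro.from_rotvec(p['rvec']).as_matrix(),p['tvec']
def ray(n,uv):
    K,d,R,t=cam(n); q=cv2.undistortPoints(np.float64(uv).reshape(-1,1,2),K,d)[:,0]
    return -R.T@t,np.c_[q,np.ones(len(q))]@R
def plane(n,uv,z):
    c,d=ray(n,uv); return c+d*((z-c[2])/d[:,2])[:,None]
def two(uva,uvb):
    (a,d),(b,e)=ray("top",[uva]),ray("scene",[uvb]); d=d[0]/np.linalg.norm(d);e=e[0]/np.linalg.norm(e)
    s=np.linalg.lstsq(np.c_[d,-e],b-a,rcond=None)[0]; p,q=a+s[0]*d,b+s[1]*e
    return (p+q)/2,np.linalg.norm(p-q)
def pix(n,P):
    K,d,R,t=cam(n); return cv2.projectPoints(np.float64(P).reshape(-1,1,3),cv2.Rodrigues(R)[0],t,K,d)[0][:,0]
def blob(img,lo,hi,box):
    x0,y0,x1,y1=box; m=cv2.inRange(cv2.cvtColor(img,cv2.COLOR_RGB2HSV)[y0:y1,x0:x1],lo,hi)
    c=max(cv2.findContours(m,cv2.RETR_EXTERNAL,cv2.CHAIN_APPROX_NONE)[0],key=cv2.contourArea)
    return c.reshape(-1,2)+[x0,y0]
def rect(n,c,z):
    P=plane(n,c,z)[:,:2].astype(np.float32); (cx,cy),(w,h),a=cv2.minAreaRect(P); return np.round([cx,cy,w,h,a],1)
E
python3 - <<'E'
from h import *
t=cv2.imread("pics/top0.png");s=cv2.imread("pics/scene0.png")
T=t[...,::-1].copy();S=s[...,::-1].copy()
o=blob(T,(8,120,120),(28,255,255),(200,195,255,235)); print("pack top z36",rect("top",o,36))
o=blob(S,(8,120,120),(28,255,255),(230,255,290,300)); print("pack scene z36",rect("scene",o,36))
o=blob(T,(0,0,0),(180,255,60),(205,200,250,235)); 
b=blob(T,(105,120,60),(125,255,255),(350,170,410,215)); print("cover",cv2.minAreaRect(b.astype(np.float32)),cv2.boxPoints(cv2.minAreaRect(b.astype(np.float32))))
b=blob(S,(105,120,60),(125,255,255),(320,140,370,185)); print("coverS",cv2.approxPolyDP(b.reshape(-1,1,2),3,True)[:,0].tolist())
w=blob(T,(0,0,170),(180,60,255),(350,195,410,255)); print("meter z16",rect("top",w,16))
A=np.hstack([cv2.resize(t[180:260,340:420],(400,400),interpolation=3),cv2.resize(t[180:260,180:260],(400,400),interpolation=3)])
cv2.imwrite("pics/c1.png",A)
cv2.imwrite("pics/c2.png",np.hstack([cv2.resize(s[135:215,325:405],(400,400),interpolation=3),cv2.resize(s[245:325,210:290],(400,400),interpolation=3)]))
E
```

```text
pack top z36 [474.7 178.5  64.7  45.6  76.3]
pack scene z36 [469.1 183.2  67.9  58.9  76.6]
cover ((381.5, 192.0), (22.0, 25.0), 90.0) [[369. 181.]
 [394. 181.]
 [394. 203.]
 [369. 203.]]
coverS [[339, 143], [329, 155], [343, 172], [353, 162]]
meter z16 [ 450.7 -274.3  150.8  104.4    1.9]
```

View pics/c1.png

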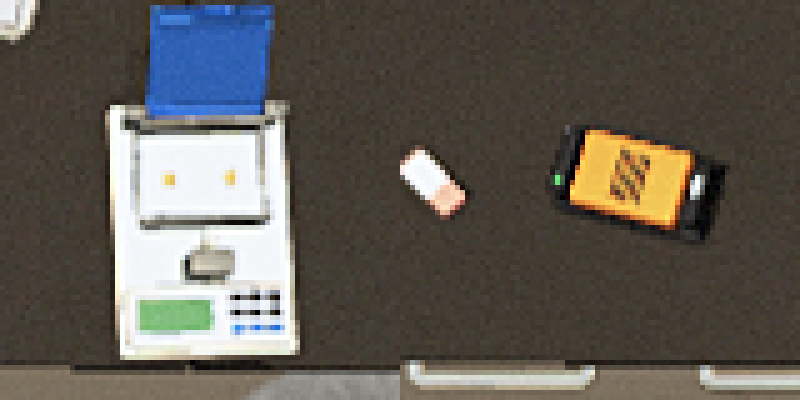

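View pics/c2.png

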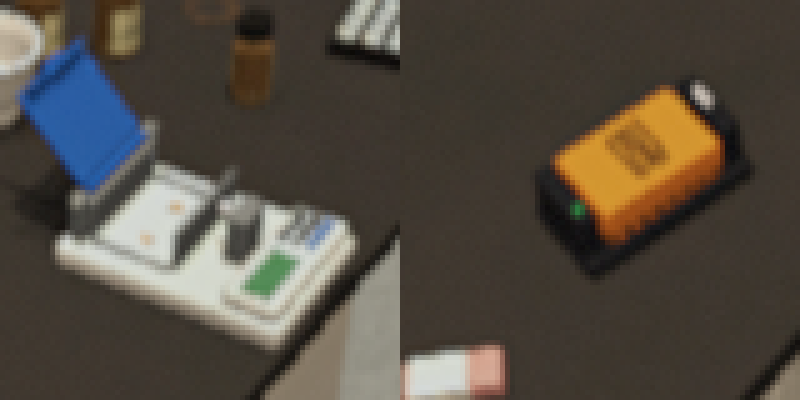

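The crops show the bay empty, with contact dots at top px (374,216) and (386,216) and the latch at about (382,232). The charger is turned about -14°, with its green LED end on the left at px (211,216). I'll check these points against both views and work out the first move.

```bash
cat >> h.py <<'E'
def go(x,y,z,yaw):
    "rotation about tool z, then dx dy dz in the tool axes after that turn"
    s=r.sense(); cy=s['tcp_rot'][2]; d=np.array([x,y,z])-s['eef_pos']; a=np.radians(yaw)
    w=(a-cy+np.pi)%(2*np.pi)-np.pi
    f=lambda q:np.round([np.cos(q)*d[0]+np.sin(q)*d[1],np.sin(q)*d[0]-np.cos(q)*d[1],-d[2]],1)
    print("rz",round(-w,3),"d before turn",f(cy),"after",f(a))
E
python3 - <<'E'
from h import *
yaw=np.radians(1.9);O=np.array([450.7,-274.3,0])+30*np.array([np.cos(yaw),np.sin(yaw),0])
R=Ro.from_euler('z',yaw).as_matrix(); print("bay",O)
L=lambda *p:O+R@np.array(p)
for n in("top","scene"): print(n,pix(n,[L(-54.5,0,50),L(0,0,16),L(34,-34,49),L(34,34,49)]).round(1).tolist())
print("latch two",two((382.4,232.4),(373,175.5)))
# orange two-view: green LED & pack corners
a=np.radians(-13.7);Rc=Ro.from_euler('z',a).as_matrix();C=np.array([474.7,178.5,0])
for n in("top","scene"): print("pack corners",n,pix(n,[C+Rc@np.array([sx*22,sy*32,36]) for sx,sy in((1,1),(1,-1),(-1,-1),(-1,1))]).round(1).tolist())
T=cv2.imread("pics/top0.png")[...,::-1].copy()
for nm,lo,hi,box,z in(("bottlecap",(0,0,170),(180,70,255),(305,180,328,203),73),("eraser",(0,0,150),(180,120,255),(175,205,200,228),11)):
    print(nm,rect("top",blob(T,lo,hi,box),z))
print("vial",plane("top",[(437,201)],63))
print("cover corners: R,L of free end", two((369.5,181),(329,155)),two((394.5,181),(339,143)))
E
python3 -c "
from h import *
go(474.7,178.5,100,76.3)"
```

```text
rz -1.053 d before turn [ 505.5 -665.6  152.7] after [828.6 109.7 152.7]
```

The manual's scale: shifts go in units of 100 mm. Converting my numbers, 24 mm is 0.24, 20 mm is 0.2.

```bash
echo '[0,0,0,0.12,-0.16,0,1,0,0,0,0.2,-0.26,0,1,0,0,0,0.24,-0.32,0,1,0,0,0,0.24,-0.32,0,1,0,0,0,0.24,-0.32,0,1]' > rows.txt && python3 steer.py rows.txt 40
echo '[0,0,0,0.24,-0.32,0,1,0,0,0,0.24,-0.32,0,1,0,0,0,0.24,-0.32,0,1,0,0,0,0.24,-0.32,0,1,0,0,0,0.24,-0.32,0,1]' > rows.txt && python3 steer.py rows.txt
echo '[0,0,0,0.24,-0.32,0,1,0,0,0,0.24,-0.32,0,1,0,0,0,0.24,-0.32,0,1,0,0,0,0.24,-0.32,0,1,0,0,0,0.24,-0.32,0,1]' > rows.txt && python3 steer.py rows.txt
echo '[0,0,0,0.24,-0.32,0,1,0,0,0,0.24,-0.32,0,1,0,0,0,0.24,-0.32,0,1,0,0,0,0.2,-0.26,0,1,0,0,0,0.12,-0.16,0,1]' > rows.txt && python3 steer.py rows.txt
echo '[0,0,-0.117,0,0,0.12,1,0,0,-0.117,0,0,0.12,1,0,0,-0.117,0,0,0.12,1,0,0,-0.117,0,0,0.12,1,0,0,-0.117,0,0,0.12,1]' > rows.txt && python3 steer.py rows.txt
echo '[0,0,-0.117,0,0,0.12,1,0,0,-0.117,0,0,0.12,1,0,0,-0.117,0,0,0.12,1,0,0,-0.117,0,0,0.12,1,0,0,0,0,0,0,1]' > rows.txt && python3 steer.py rows.txt
python3 -c "
from h import *
go(474.7,178.5,100,76.3)"
```

```text
clock: 0.52
eef_pos: [234.0, -437.8, 252.8]
tcp_rot: [-3.141, 0.0, 0.278]
contact_force: [1.2, 0.6, 0.5]
opening: 1.001
grasp_force: 0.0
clock: 0.93
eef_pos: [305.3, -250.9, 253.2]
tcp_rot: [-3.142, -0.0, 0.278]
contact_force: [0.6, -0.3, 0.1]
opening: 0.998
grasp_force: 0.0
clock: 1.35
eef_pos: [376.7, -63.9, 253.4]
tcp_rot: [3.141, -0.0, 0.279]
contact_force: [0.3, 0.1, 0.0]
opening: 0.997
grasp_force: 0.0
clock: 1.77
eef_pos: [439.5, 98.5, 253.3]
tcp_rot: [-3.141, -0.001, 0.281]
contact_force: [0.5, -1.2, -0.3]
opening: 1.0
grasp_force: 0.0
clock: 2.18
eef_pos: [438.4, 95.5, 192.5]
tcp_rot: [-3.141, 0.0, 0.87]
contact_force: [0.2, -0.8, 0.3]
opening: 1.006
grasp_force: 0.0
clock: 2.6
eef_pos: [437.2, 95.1, 143.4]
tcp_rot: [-3.138, 0.002, 1.337]
contact_force: [-0.5, -0.7, -1.2]
opening: 1.0
grasp_force: 0.0
rz 0.005 d before turn [89.8 17.2 43.4] after [89.9 16.7 43.4]
```

To row units: 30 mm is 0.3, 6 mm is 0.06.

```bash
echo '[0,0,0,0.3,0.055,0.14,1,0,0,0,0.3,0.055,0.14,1,0,0,0,0.3,0.06,0.14,1,0,0,0,0,0,0,1,0,0,0,0,0,0,1]' > rows.txt && python3 steer.py rows.txt
python3 -c "
from h import *
go(474.7,178.5,37,76.3)
import cv2
cv2.imwrite('pics/s2.png',cv2.resize(optics.grab_frame('scene')[190:340,160:380,::-1],(660,450),interpolation=3))"
```

```text
clock: 3.02
eef_pos: [476.6, 179.8, 102.9]
tcp_rot: [-3.141, 0.001, 1.33]
contact_force: [-0.4, -0.3, -0.6]
opening: 1.001
grasp_force: 0.0
rz -0.001 d before turn [-1.7 -1.5 65.9] after [-1.7 -1.5 65.9]
```

View pics/s2.png

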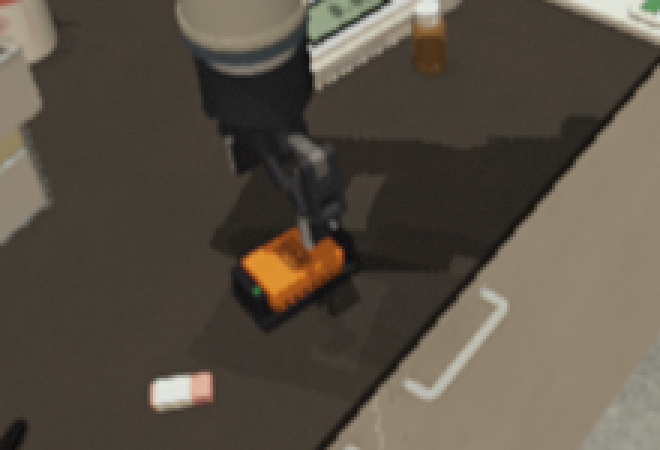

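The view shows the open gripper above the orange pack (crop px (295,265)), with the near finger (320,235) in front of the near long side. I'll descend and grip.

To row units: 20 mm is 0.2, 18 mm is 0.18.

```bash
echo '[0,0,0,-0.017,-0.015,0.18,1,0,0,0,0,0,0.2,1,0,0,0,0,0,0.16,1,0,0,0,0,0,0.08,1,0,0,0,0,0,0.035,1]' > rows.txt && python3 steer.py rows.txt
echo '[0,0,0,0,0,0,1,0,0,0,0,0,0,0.45,0,0,0,0,0,0,0.45,0,0,0,0,0,0,0.3,0,0,0,0,0,0,0.3]' > rows.txt && python3 steer.py rows.txt 40
echo '[0,0,0,0,0,0,0.3,0,0,0,0,0,0,0.3,0,0,0,0,0,0,0.3,0,0,0,0,0,0,0.3,0,0,0,0,0,0,0.3]' > rows.txt && python3 steer.py rows.txt 40
```

```text
clock: 3.48
eef_pos: [473.9, 176.6, 37.4]
tcp_rot: [-3.14, 0.001, 1.33]
contact_force: [-0.4, -0.7, -0.0]
opening: 1.003
grasp_force: 0.0
clock: 3.9
eef_pos: [475.2, 177.7, 38.7]
tcp_rot: [3.141, -0.001, 1.332]
contact_force: [-0.5, -0.6, 4.7]
opening: 0.505
grasp_force: 39.8
clock: 4.32
eef_pos: [475.2, 177.7, 38.7]
tcp_rot: [3.14, -0.001, 1.332]
contact_force: [-1.4, -1.6, 6.8]
opening: 0.504
grasp_force: 40.7
```

To row units: -6 mm is -0.06, -20 mm is -0.2.

```bash
echo '[0,0,0,0,0,-0.06,0.3,0,0,0,0,0,-0.14,0.3,0,0,0,0,0,-0.2,0.3,0,0,0,0,0,-0.2,0.3,0,0,0,0,0,-0.1,0.3]' > rows.txt && python3 steer.py rows.txt
python3 -c "
from h import *
go(430,-65,60,91.9)"
```

```text
clock: 4.73
eef_pos: [475.5, 177.9, 110.1]
tcp_rot: [3.14, -0.001, 1.332]
contact_force: [0.3, 1.3, -1.3]
opening: 0.503
grasp_force: 41.3
rz -0.272 d before turn [-246.7   13.3   50.1] after [-241.2  -53.5   50.1]
```

```bash
echo '[0,0,0,-0.16,0.01,0,0.3,0,0,0,-0.3,0.015,0,0.3,0,0,0,-0.36,0.02,0,0.3,0,0,0,-0.36,0.02,0,0.3,0,0,0,-0.36,0.02,0,0.3]' > rows.txt && python3 steer.py rows.txt
echo '[0,0,0,-0.36,0.02,0,0.3,0,0,0,-0.34,0.02,0,0.3,0,0,0,-0.227,0.01,0,0.3,0,0,-0.09,0,0,0.12,0.3,0,0,-0.09,0,0,0.14,0.3]' > rows.txt && python3 steer.py rows.txt
echo '[0,0,-0.09,0,0,0.14,0.3,0,0,0,0,0,0.1,0.3,0,0,0,0,0,0,0.3]' > rows.txt && python3 steer.py rows.txt
python3 -c "
from h import *
go(430,-65,26.7,91.9)"
```

```text
clock: 5.15
eef_pos: [445.8, 24.7, 107.9]
tcp_rot: [3.141, -0.0, 1.333]
contact_force: [1.3, 0.3, -1.1]
opening: 0.501
grasp_force: 41.4
clock: 5.57
eef_pos: [429.9, -66.9, 82.4]
tcp_rot: [3.139, 0.0, 1.513]
contact_force: [-0.2, 0.3, -2.0]
opening: 0.506
grasp_force: 41.4
clock: 5.82
eef_pos: [428.2, -65.2, 56.3]
tcp_rot: [-3.139, -0.001, 1.599]
contact_force: [-1.2, -0.2, -1.5]
opening: 0.505
grasp_force: 41.3
rz -0.005 d before turn [ 0.1  1.8 29.6] after [ 0.1  1.8 29.6]
```

```bash
echo '[0,0,0,0,0,0.1,0.3,0,0,0,0,0,0.08,0.3,0,0,0,0,0,0.05,0.3,0,0,0,0,0,0,0.3,0,0,0,0,0,0,0.3]' > rows.txt && python3 steer.py rows.txt
echo '[0,0,0,0,0,0.02,0.3,0,0,0,0,0,0.02,0.3,0,0,0,0,0,0,0.3]' > rows.txt && python3 steer.py rows.txt
echo '[0,0,0,0,0,0.01,0.3,0,0,0,0,0,0.01,0.3,0,0,0,0,0,0,0.3]' > rows.txt && python3 steer.py rows.txt
```

```text
clock: 6.23
eef_pos: [429.2, -65.2, 34.6]
tcp_rot: [-3.141, -0.0, 1.602]
contact_force: [0.3, 0.7, -1.2]
opening: 0.505
grasp_force: 41.3
clock: 6.48
eef_pos: [429.4, -65.3, 30.7]
tcp_rot: [3.141, 0.0, 1.602]
contact_force: [0.5, 1.0, -1.7]
opening: 0.505
grasp_force: 41.3
clock: 6.73
eef_pos: [429.3, -65.4, 28.7]
tcp_rot: [-3.142, -0.0, 1.602]
contact_force: [-0.7, 0.2, -1.7]
opening: 0.507
grasp_force: 41.3
```

To row units: 1 mm is 0.01, 0.7 mm is 0.007.

```bash
echo '[0,0,0,0,0,0.01,0.3,0,0,0,0,0,0.007,0.3,0,0,0,0,0,0,0.3]' > rows.txt && python3 steer.py rows.txt
echo '[0,0,0,0,0,0.007,0.3,0,0,0,0,0,0,0.3]' > rows.txt && python3 steer.py rows.txt
```

```text
clock: 6.98
eef_pos: [429.3, -65.4, 27.0]
tcp_rot: [-3.141, -0.0, 1.602]
contact_force: [0.4, -0.2, -1.0]
opening: 0.506
grasp_force: 41.3
clock: 7.15
eef_pos: [429.4, -65.4, 26.7]
tcp_rot: [-3.142, -0.0, 1.602]
contact_force: [-1.0, -0.8, 6.8]
opening: 0.503
grasp_force: 42.1
```

To row units: -20 mm is -0.2, -10 mm is -0.1.

```bash
echo '[0,0,0,0,0,0,0.6,0,0,0,0,0,0,0.8,0,0,0,0,0,0,1,0,0,0,0,0,0,1,0,0,0,0,0,0,1]' > rows.txt && python3 steer.py rows.txt
echo '[0,0,0,0,0,-0.1,1,0,0,0,0,0,-0.2,1,0,0,0,0,0,-0.2,1,0,0,0.12,0,0,-0.1,1,0,0,0.12,0,0,0,1]' > rows.txt && python3 steer.py rows.txt
echo '[0,0,0.12,0,0,0,1,0,0,0.12,0,0,0,1,0,0,0.12,0,0,0,1,0,0,0.12,0,0,0,1,0,0,0.12,0,0,0,1]' > rows.txt && python3 steer.py rows.txt
echo '[0,0,0.12,0,0,0,1,0,0,0.12,0,0,0,1,0,0,0.12,0,0,0,1,0,0,0.12,0,0,0,1,0,0,0.12,0,0,0,1]' > rows.txt && python3 steer.py rows.txt
echo '[0,0,0.12,0,0,0,1,0,0,0,0,0,0,1,0,0,0,0,0,0,1]' > rows.txt && python3 steer.py rows.txt
python3 - <<'E'
from h import *
T=optics.grab_frame("top");S=optics.grab_frame("scene")
cv2.imwrite("pics/t3.png",np.hstack([cv2.resize(T[150:250,250:350,::-1],(400,400),interpolation=3),cv2.resize(S[180:280,250:350,::-1],(400,400),interpolation=3)]))
print(pix("top",[[429.4,-65.4,24]]),pix("scene",[[429.4,-65.4,24]]))
go(429.4,-65.4,30,1.9)
E
```

```text
clock: 7.57
eef_pos: [429.4, -65.4, 26.3]
tcp_rot: [-3.142, -0.0, 1.602]
contact_force: [0.7, -0.3, -0.4]
opening: 1.0
grasp_force: 0.0
clock: 7.98
eef_pos: [430.8, -65.6, 89.1]
tcp_rot: [3.138, -0.0, 1.357]
contact_force: [0.8, -0.0, -0.7]
opening: 1.001
grasp_force: 0.0
clock: 8.4
eef_pos: [429.4, -65.4, 87.1]
tcp_rot: [3.141, -0.0, 0.756]
contact_force: [0.1, -0.4, -0.9]
opening: 1.003
grasp_force: 0.0
clock: 8.82
eef_pos: [429.4, -65.4, 87.1]
tcp_rot: [3.141, -0.0, 0.156]
contact_force: [0.2, 0.0, 0.3]
opening: 1.0
grasp_force: 0.0
clock: 9.07
eef_pos: [429.4, -65.4, 86.9]
tcp_rot: [3.142, -0.0, 0.046]
contact_force: [-0.9, -0.3, 0.4]
opening: 0.999
grasp_force: 0.0
[[309.1503844  231.69606373]] [[332.77204358 224.23366933]]
rz 0.012 d before turn [ 0.   0.  56.7] after [ 0.   0.  56.7]
```

View pics/t3.png

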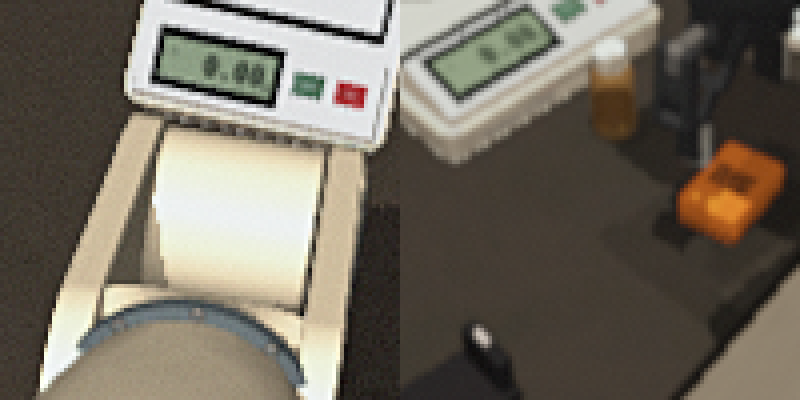

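The scene crop shows the pack lying flat at full-frame px (333,227), within 3 px of the predicted spot, with the open gripper above it. I'll regrip it by the short ends.

To row units: 16 mm is 0.16, 18 mm is 0.18.

```bash
echo '[0,0,0.012,0,0,0.16,1,0,0,0,0,0,0.18,1,0,0,0,0,0,0.12,1,0,0,0,0,0,0.07,1,0,0,0,0,0,0.029,1]' > rows.txt && python3 steer.py rows.txt
echo '[0,0,0,0,0,0,1,0,0,0,0,0,0,1,0,0,0,0,0,0,0.7,0,0,0,0,0,0,0.5,0,0,0,0,0,0,0.5]' > rows.txt && python3 steer.py rows.txt 40
echo '[0,0,0,0,0,0,0.5,0,0,0,0,0,0,0.5,0,0,0,0,0,0,0.5,0,0,0,0,0,0,0.5]' > rows.txt && python3 steer.py rows.txt 40
```

```text
clock: 9.58
eef_pos: [428.8, -65.3, 29.7]
tcp_rot: [-3.141, 0.002, 0.032]
contact_force: [-0.9, 0.4, 0.2]
opening: 1.0
grasp_force: 0.0
clock: 10.0
eef_pos: [429.9, -65.4, 31.3]
tcp_rot: [3.141, -0.001, 0.03]
contact_force: [-1.3, 0.3, 7.3]
opening: 0.735
grasp_force: 41.9
clock: 10.33
eef_pos: [429.9, -65.4, 31.3]
tcp_rot: [3.141, -0.001, 0.03]
contact_force: [-1.2, 0.5, 7.4]
opening: 0.736
grasp_force: 42.0
```

To row units: -30 mm is -0.3, -17 mm is -0.17.

```bash
echo '[0,0,0,0,0,-0.08,0.5,0,0,0,0,0,-0.2,0.5,0,0,0,0,0,-0.25,0.5,0,0,0,0,0,-0.3,0.5,0,0,0,0,0,-0.17,0.5]' > rows.txt && python3 steer.py rows.txt
python3 - <<'E'
from h import *
T=cv2.imread("pics/top0.png")[...,::-1].copy()
hsv=cv2.cvtColor(T,cv2.COLOR_RGB2HSV).astype(float)
def cen(img,n,x0,y0,x1,y1,z):
    w=img[y0:y1,x0:x1]; yy,xx=np.mgrid[y0:y1,x0:x1]; u=(w*xx).sum()/w.sum(),(w*yy).sum()/w.sum()
    return np.round(plane(n,[u],z)[0],1)
S=np.clip(hsv[...,1]-60,0,None)
a=cen(S,"top",370,212,379,220,16);b=cen(S,"top",382,212,391,220,16);print("contacts",a,b,(a+b)/2,np.degrees(np.arctan2(*(a-b)[:2])))
# side edges: white mask per row
for z,rows in((16,range(203,236)),):
    L=[];Rr=[]
    for y in rows:
        x=np.flatnonzero(T[y,355:408].min(1)>140)+355; L.append((x[0]-.5,y));Rr.append((x[-1]+.5,y))
    for e in(L,Rr):
        P=plane("top",e,z); p=np.polyfit(P[:,0],P[:,1],1); print("edge y at 480",np.polyval(p,480.7),"yaw",np.degrees(np.arctan(p[0])))
S2=cv2.imread("pics/scene0.png")[...,::-1].copy();h2=cv2.cvtColor(S2,cv2.COLOR_RGB2HSV).astype(float)
g=np.clip(h2[...,1]-60,0,None); m=[(c.mean(0)).tolist() for c in []]
print("scene gold seen", [cen(g,"scene",*bx,16) for bx in((357,173,364,179),(351,180,358,186))])
go(480.7,-273.3,130,1.9)
E
```

```text
clock: 10.75
eef_pos: [430.0, -65.5, 133.5]
tcp_rot: [3.141, -0.002, 0.03]
contact_force: [0.9, 0.5, -0.6]
opening: 0.733
grasp_force: 45.6
contacts [ 480.6 -256.1   16. ] [ 482.1 -292.4   16. ] [ 481.35 -274.25   16.  ] -2.3662479914557895
edge y at 480 -221.10486926755473 yaw 1.6240253377947433
edge y at 480 -325.63274938816687 yaw 2.1267274273255476
scene gold seen [array([ 482.3, -293.2,   16. ]), array([nan, nan, nan])]
rz -0.003 d before turn [ 44.4 209.3   3.5] after [ 43.8 209.4   3.5]<stdin>:5: RuntimeWarning: invalid value encountered in scalar divide
```

```bash
echo '[0,0,0,0.04,0.18,0,0.5,0,0,0,0.07,0.32,0,0.5,0,0,0,0.07,0.34,0,0.5,0,0,0,0.07,0.34,0,0.5,0,0,0,0.07,0.34,0,0.5]' > rows.txt && python3 steer.py rows.txt
echo '[0,0,0,0.07,0.32,0,0.5,0,0,0,0.055,0.258,0,0.5,0,0,0,0,0,0,0.5,0,0,0,0,0,0,0.5]' > rows.txt && python3 steer.py rows.txt
python3 -c "
from h import *
go(481.7,-273.8,60,1.95)"
```

```text
clock: 11.17
eef_pos: [466.0, -217.9, 131.5]
tcp_rot: [3.141, -0.001, 0.03]
contact_force: [-0.3, 0.3, -0.9]
opening: 0.735
grasp_force: 45.5
clock: 11.5
eef_pos: [480.0, -274.8, 130.9]
tcp_rot: [3.142, -0.0, 0.028]
contact_force: [-0.3, 0.5, -1.0]
opening: 0.731
grasp_force: 45.5
rz -0.006 d before turn [ 1.8 -0.9 70.9] after [ 1.8 -0.9 70.9]
```

To row units: 5 mm is 0.05, 18 mm is 0.18.

```bash
echo '[0,0,-0.006,0.018,-0.009,0.12,0.5,0,0,0,0,0,0.18,0.5,0,0,0,0,0,0.14,0.5,0,0,0,0,0,0.05,0.5,0,0,0,0,0,0,0.5]' > rows.txt && python3 steer.py rows.txt
python3 - <<'E'
from h import *
S=optics.grab_frame("scene")
cv2.imwrite("pics/s4.png",cv2.resize(S[125:215,310:410,::-1],(800,600)[:1]*1+(720,) if 0 else (660,594),interpolation=3))
go(481.7,-273.8,47,1.95)
E
```

```text
clock: 11.92
eef_pos: [480.6, -271.0, 79.9]
tcp_rot: [-3.14, 0.003, 0.037]
contact_force: [0.1, 0.2, -1.3]
opening: 0.738
grasp_force: 45.5
rz 0.003 d before turn [ 0.3  2.3 33.9] after [ 0.3  2.3 33.9]
```

View pics/s4.png

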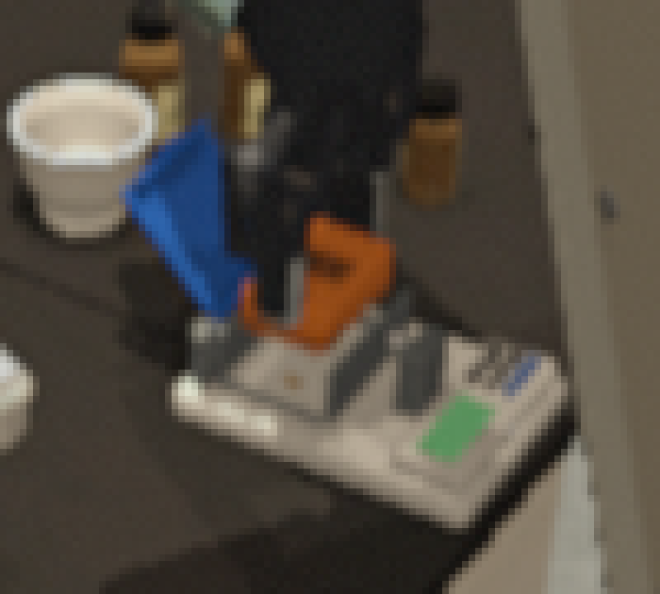

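The pack (crop px (325,285)) hangs level above the bay, between the cover (190,230) and the latch (415,365). I'll settle, check and lower.

```bash
echo '[0,0,0,0,0,0,0.5,0,0,0,0,0,0,0.5,0,0,0,0,0,0,0.5]' > rows.txt && python3 steer.py rows.txt
python3 -c "
from h import *
go(481.7,-273.8,47,1.95)"
```

```text
clock: 12.22
eef_pos: [482.3, -272.9, 82.3]
tcp_rot: [3.141, -0.001, 0.036]
contact_force: [-0.1, 0.2, -0.9]
opening: 0.733
grasp_force: 45.5
rz 0.002 d before turn [-0.7  0.9 35.3] after [-0.7  0.9 35.3]
```

To row units: 8 mm is 0.08, 6 mm is 0.06.

```bash
echo '[0,0,0,-0.007,0.009,0.06,0.5,0,0,0,0,0,0.08,0.5,0,0,0,0,0,0.06,0.5,0,0,0,0,0,0,0.5,0,0,0,0,0,0,0.5]' > rows.txt && python3 steer.py rows.txt
echo '[0,0,0,0,0,0.04,0.5,0,0,0,0,0,0.04,0.5,0,0,0,0,0,0.03,0.5,0,0,0,0,0,0,0.5,0,0,0,0,0,0,0.5]' > rows.txt && python3 steer.py rows.txt
echo '[0,0,0,0,0,0.01,0.5,0,0,0,0,0,0.01,0.5,0,0,0,0,0,0,0.5,0,0,0,0,0,0,0.5]' > rows.txt && python3 steer.py rows.txt
```

```text
clock: 12.63
eef_pos: [480.7, -273.5, 60.7]
tcp_rot: [-3.141, 0.001, 0.036]
contact_force: [0.8, -0.9, -1.0]
opening: 0.735
grasp_force: 45.5
clock: 13.05
eef_pos: [481.1, -273.6, 50.2]
tcp_rot: [-3.141, 0.0, 0.036]
contact_force: [0.5, -0.2, -0.7]
opening: 0.729
grasp_force: 45.5
clock: 13.38
eef_pos: [481.2, -273.7, 48.5]
tcp_rot: [3.142, -0.0, 0.036]
contact_force: [-1.4, 0.0, -1.1]
opening: 0.732
grasp_force: 45.5
```

To row units: 0.7 mm is 0.007, 0.5 mm is 0.005.

```bash
echo '[0,0,0,0,0,0.007,0.5,0,0,0,0,0,0.005,0.5,0,0,0,0,0,0,0.5]' > rows.txt && python3 steer.py rows.txt
echo '[0,0,0,0,0,0.005,0.5,0,0,0,0,0,0,0.5,0,0,0,0,0,0,0.5]' > rows.txt && python3 steer.py rows.txt
```

```text
clock: 13.63
eef_pos: [481.3, -273.7, 47.4]
tcp_rot: [3.142, -0.0, 0.036]
contact_force: [-0.8, -0.1, 2.1]
opening: 0.732
grasp_force: 45.7
clock: 13.88
eef_pos: [481.3, -273.8, 47.4]
tcp_rot: [3.141, -0.0, 0.036]
contact_force: [-1.9, 1.5, 8.7]
opening: 0.731
grasp_force: 46.5
```

To row units: -5 mm is -0.05.

```bash
echo '[0,0,0,0,0,0,0.8,0,0,0,0,0,0,1,0,0,0,0,0,0,1,0,0,0,0,0,0,1,0,0,0,0,0,-0.05,1]' > rows.txt && python3 steer.py rows.txt
echo '[0,0,0,0,0,-0.15,1,0,0,0,0,0,-0.25,1,0,0,0,0,0,-0.3,1,0,0,0,0,0,-0.3,0,0,0,0,0,0,-0.2,0]' > rows.txt && python3 steer.py rows.txt
echo '[0,0,0,0,0,-0.1,0,0,0,0,0,0,0,0,0,0,0,0,0,0,0]' > rows.txt && python3 steer.py rows.txt
python3 - <<'E'
from h import *
S=optics.grab_frame("scene");T=optics.grab_frame("top")
cv2.imwrite("pics/s5.png",cv2.resize(S[125:215,310:410,::-1],(660,594),interpolation=3))
w=blob(T,(0,0,150),(180,60,255),(384,142,418,174)); print("bowl z40",rect("top",w,40))
try:
    o=blob(S,(5,120,90),(28,255,255),(345,160,372,190)); print("orange",cv2.boundingRect(o))
except Exception as e: print(e)
go(594,-270,180,1.95)
E
```

```text
clock: 14.3
eef_pos: [480.7, -273.4, 51.1]
tcp_rot: [-3.141, 0.001, 0.036]
contact_force: [-0.1, 0.2, -0.2]
opening: 0.998
grasp_force: 0.0
clock: 14.72
eef_pos: [481.8, -274.1, 174.7]
tcp_rot: [3.14, -0.002, 0.036]
contact_force: [0.1, -0.2, -0.1]
opening: 0.749
grasp_force: 0.0
clock: 14.97
eef_pos: [481.0, -273.6, 181.5]
tcp_rot: [3.141, -0.0, 0.036]
contact_force: [-0.9, -0.1, -0.8]
opening: 0.298
grasp_force: 0.0
bowl z40 [ 6.534e+02 -3.368e+02  9.670e+01  1.015e+02  3.000e-01]
orange (346, 166, 23, 20)
rz 0.002 d before turn [113.7   0.9   0.2] after [113.7   0.7   0.2]
```

View pics/s5.png

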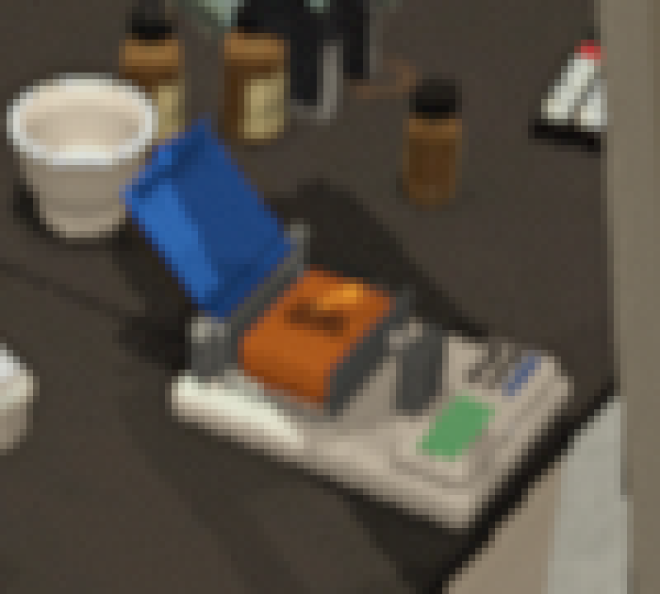

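The pack sits flat in the bay (crop px (320,335)), the cover is still open at (205,220), and the vial is untouched at (432,140). With the fingers shut, I'll go behind the cover.

To row units: 14 mm is 0.14, 30 mm is 0.3.

```bash
echo '[0,0,0,0.14,0,0,0,0,0,0,0.26,0.003,0,0,0,0,0,0.3,0.004,0,0,0,0,0,0.26,0,0,0,0,0,0,0.177,0,0,0]' > rows.txt && python3 steer.py rows.txt
echo '[0,0,0,0,0,0,0,0,0,0,0,0,0.16,0,0,0,0,0,0,0.24,0,0,0,0,0,0,0.2,0,0,0,0,0,0,0.12,0]' > rows.txt && python3 steer.py rows.txt
echo '[0,0,0,0,0,0.07,0,0,0,0,0,0,0,0,0,0,0,0,0,0,0]' > rows.txt && python3 steer.py rows.txt
python3 -c "
from h import *
go(560,-271,102,1.95)"
```

```text
clock: 15.48
eef_pos: [596.4, -269.9, 179.7]
tcp_rot: [-3.141, 0.001, 0.036]
contact_force: [-0.2, 0.0, 0.4]
opening: -0.002
grasp_force: 0.0
clock: 15.9
eef_pos: [592.4, -269.5, 106.0]
tcp_rot: [-3.139, 0.005, 0.036]
contact_force: [-0.8, -0.2, 0.2]
opening: -0.001
grasp_force: 0.0
clock: 16.15
eef_pos: [594.7, -270.4, 102.7]
tcp_rot: [-3.141, 0.001, 0.036]
contact_force: [1.3, 0.1, 0.6]
opening: -0.0
grasp_force: 0.0
rz 0.002 d before turn [-34.7  -0.6   0.7] after [-34.7  -0.6   0.7]
```

To row units: -6 mm is -0.06, -9 mm is -0.09.

```bash
echo '[0,0,0,-0.06,0,0,0,0,0,0,-0.09,0,0,0,0,0,0,-0.09,0,0,0,0,0,0,-0.09,0,0,0,0,0,0,-0.09,0,0,0]' > rows.txt && python3 steer.py rows.txt
echo '[0,0,0,-0.09,0,0,0,0,0,0,-0.09,0,0,0,0,0,0,-0.09,0,0,0,0,0,0,-0.09,0,0,0,0,0,0,-0.06,0,0,0]' > rows.txt && python3 steer.py rows.txt
python3 - <<'E'
from h import *
S=optics.grab_frame("scene")
cv2.imwrite("pics/s6.png",cv2.resize(S[125:215,310:410,::-1],(660,594),interpolation=3))
print(r.sense()['eef_pos'])
E
```

```text
clock: 16.57
eef_pos: [552.0, -272.0, 103.4]
tcp_rot: [3.141, -0.001, 0.036]
contact_force: [0.7, -0.5, -0.1]
opening: -0.003
grasp_force: 0.4
clock: 16.98
eef_pos: [509.5, -273.2, 102.6]
tcp_rot: [-3.141, 0.001, 0.036]
contact_force: [0.7, -0.0, 0.1]
opening: 0.001
grasp_force: 0.2
[ 508.6534169  -273.16175603  102.51839725]
```

View pics/s6.png

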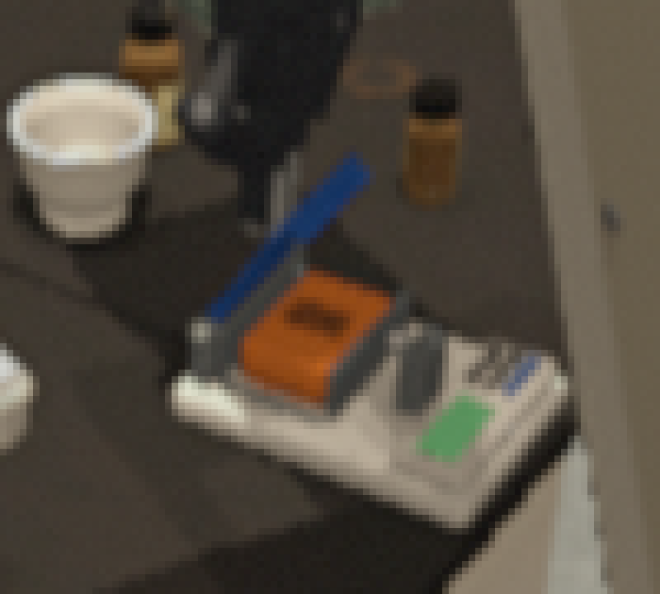

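The cover is now seen edge-on past upright (crop px (290,240)), with the closed fingers behind it at (270,200). I'll follow its arc over and down.

The manual's scale: shifts go in units of 100 mm. Converting my numbers, -8 mm is -0.08, -7 mm is -0.07.

```bash
echo '[0,0,0,-0.07,0,0,0,0,0,0,-0.08,0,0,0,0,0,0,-0.08,0,0.02,0,0,0,0,-0.08,0,0.03,0,0,0,0,-0.06,0,0.05,0]' > rows.txt && python3 steer.py rows.txt
echo '[0,0,0,-0.04,0,0.05,0,0,0,0,-0.04,0,0.05,0,0,0,0,-0.025,0,0.04,0,0,0,0,0,0,0,0,0,0,0,0,0,0,0]' > rows.txt && python3 steer.py rows.txt
```

```text
clock: 17.45
eef_pos: [472.9, -274.7, 92.6]
tcp_rot: [3.142, 0.0, 0.036]
contact_force: [0.3, -0.3, -0.1]
opening: 0.001
grasp_force: 0.1
clock: 17.87
eef_pos: [463.2, -275.0, 78.3]
tcp_rot: [-3.141, 0.001, 0.036]
contact_force: [0.1, 0.5, 0.2]
opening: -0.007
grasp_force: 0.0
```

To row units: 1 mm is 0.01.

```bash
echo '[0,0,0,0,0,0.01,0,0,0,0,0,0,0.01,0,0,0,0,0,0,0,0]' > rows.txt && python3 steer.py rows.txt
echo '[0,0,0,0,0,0.01,0,0,0,0,0,0,0.01,0,0,0,0,0,0,0,0]' > rows.txt && python3 steer.py rows.txt
echo '[0,0,0,0,0,0.01,0,0,0,0,0,0,0,0]' > rows.txt && python3 steer.py rows.txt
```

```text
clock: 18.12
eef_pos: [463.3, -274.9, 76.5]
tcp_rot: [-3.141, 0.0, 0.036]
contact_force: [-0.1, 0.0, -0.4]
opening: -0.0
grasp_force: 0.0
clock: 18.37
eef_pos: [463.4, -275.0, 74.6]
tcp_rot: [-3.141, 0.0, 0.036]
contact_force: [0.3, 0.3, 0.2]
opening: -0.002
grasp_force: 0.0
clock: 18.53
eef_pos: [463.4, -275.0, 73.6]
tcp_rot: [-3.141, 0.0, 0.036]
contact_force: [-0.3, 0.2, -0.7]
opening: -0.001
grasp_force: 0.0
```

```bash
python3 - <<'E'
from h import *
S=optics.grab_frame("scene")
cv2.imwrite("pics/s7.png",cv2.resize(S[125:215,310:410,::-1],(660,594),interpolation=3))
E
```

```text
(no output)
```

View pics/s7.png

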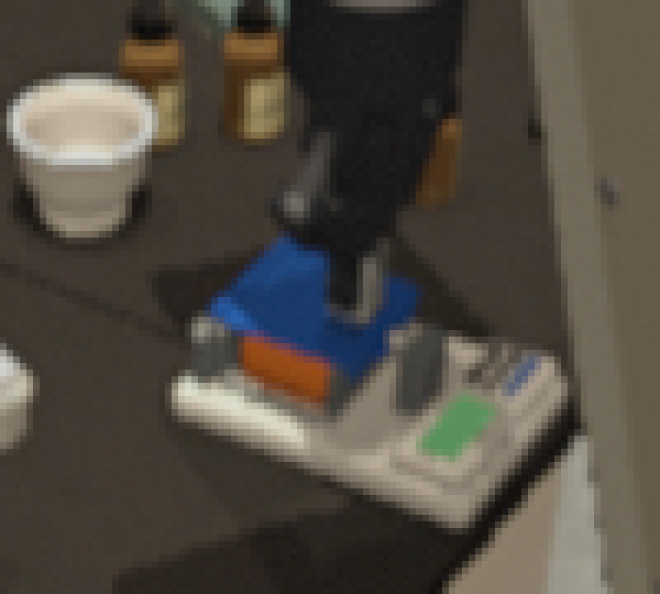

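The cover (crop px (315,305)) lies nearly shut over the pack, with the closed fingertips on its free end at (355,310). That was my last picture, so I'll press on by force reading.

```bash
for i in 1; do echo '[0,0,0,0,0,0.008,0,0,0,0,0,0,0.007,0,0,0,0,0,0,0,0]' > rows.txt && python3 steer.py rows.txt; done
echo '[0,0,0,0,0,0.008,0,0,0,0,0,0,0.007,0,0,0,0,0,0,0,0]' > rows.txt && python3 steer.py rows.txt
echo '[0,0,0,0,0,0.008,0,0,0,0,0,0,0.007,0,0,0,0,0,0,0,0]' > rows.txt && python3 steer.py rows.txt
```

```text
clock: 18.83
eef_pos: [463.6, -275.1, 72.8]
tcp_rot: [3.141, -0.0, 0.036]
contact_force: [-1.8, 0.1, 8.3]
opening: 0.0
grasp_force: 4.0
clock: 19.08
eef_pos: [463.6, -275.2, 72.3]
tcp_rot: [3.141, -0.0, 0.036]
contact_force: [-7.6, 2.4, 22.4]
opening: -0.003
grasp_force: 10.9
clock: 19.33
eef_pos: [463.6, -275.3, 71.8]
tcp_rot: [3.141, -0.0, 0.036]
contact_force: [-9.3, 5.1, 35.6]
opening: 0.0
grasp_force: 17.8
```

Contact came at TCP z ≈ 73, which puts the tip at 51 mm, the height of the shut cover. So the catch probably snapped during the descent. I'll lift off and measure the cover numerically.

```bash
echo '[0,0,0,0,0,-0.06,0,0,0,0,0,0,-0.2,0,0,0,0,0,0,-0.3,0,0,0,0,0,0,-0.35,0,0,0,0,0,0,-0.35,0]' > rows.txt && python3 steer.py rows.txt
echo '[0,0,0,0,0,-0.3,0,0,0,0,-0.2,0.15,0,0,0,0,0,-0.2,0.3,0,0,0,0,0,-0.2,0.3,0,0,0,0,0,0,0.35,0,0]' > rows.txt && python3 steer.py rows.txt
echo '[0,0,0,0,0.35,0,0,0,0,0,0,0.35,0,0,0,0,0,0,0.35,0,0,0,0,0,0,0.3,0,0,0,0,0,0,0.2,0,0]' > rows.txt && python3 steer.py rows.txt
python3 - <<'E'
from h import *
S=optics.grab_frame("scene");T=optics.grab_frame("top")
cv2.imwrite("pics/f_s.png",S[...,::-1]);cv2.imwrite("pics/f_t.png",T[...,::-1])
yaw=np.radians(1.95);R=Ro.from_euler('z',yaw).as_matrix();O=np.array([481.2,-273.8,0])
for n,I,bx in(("top",T,(355,170,405,245)),("scene",S,(325,135,385,195))):
    b=blob(I,(105,100,40),(125,255,255),bx); q=cv2.boxPoints(cv2.minAreaRect(b.astype(np.float32)))
    print(n,"z51",rect(n,b,51),cv2.approxPolyDP(b.reshape(-1,1,2),2.5,True)[:,0].tolist())
    for th in(0,.12,.25):
        h=np.array([34,0,51]);
        P=[O+R@(h+np.array([-rr*np.cos(th),sy,rr*np.sin(th)])) for rr in(0,70) for sy in(-34,34)]
        print(th,pix(n,P).round(1).tolist())
print("expected centre",O+R@np.array([-1,0,51]),r.sense()['eef_pos'])
for nm,lo,hi,box,z in(("bottlecap",(0,0,170),(180,70,255),(305,180,328,203),73),("eraser",(0,0,150),(180,120,255),(175,205,200,228),11)):
    print(nm,rect("top",blob(T,lo,hi,box),z))
d=cv2.absdiff(T,cv2.cvtColor(cv2.imread("pics/top0.png"),cv2.COLOR_BGR2RGB)); print("vial area diff",d[190:212,428:448].mean())
E
```

```text
clock: 19.75
eef_pos: [462.8, -274.7, 196.2]
tcp_rot: [-3.141, 0.001, 0.036]
contact_force: [0.5, -0.8, -0.5]
opening: -0.001
grasp_force: 0.0
clock: 20.17
eef_pos: [404.4, -387.1, 225.5]
tcp_rot: [-3.141, 0.002, 0.036]
contact_force: [0.5, -0.2, -0.7]
opening: -0.002
grasp_force: 0.0
clock: 20.58
eef_pos: [412.5, -544.9, 225.0]
tcp_rot: [3.141, -0.0, 0.035]
contact_force: [0.1, 1.8, 0.4]
opening: 0.001
grasp_force: 0.0
top z51 [ 481.7 -273.    76.5   67.5    1.4] [[370, 201], [370, 209], [384, 226], [393, 224], [392, 201]]
0 [[392.3, 201.4], [368.9, 202.0], [393.8, 225.1], [370.2, 225.7]]
0.12 [[392.3, 201.4], [368.9, 202.0], [394.3, 224.5], [370.5, 225.1]]
0.25 [[392.3, 201.4], [368.9, 202.0], [394.8, 223.4], [370.9, 224.0]]
scene z51 [ 479.  -272.    84.3   77.4    1.5] [[351, 161], [342, 172], [363, 182], [373, 168]]
0 [[353.3, 160.9], [341.8, 172.3], [373.7, 168.2], [362.7, 180.2]]
0.12 [[353.3, 160.9], [341.8, 172.3], [373.7, 165.9], [362.7, 177.8]]
0.25 [[353.3, 160.9], [341.8, 172.3], [373.5, 163.2], [362.3, 175.1]]
expected centre [ 480.2005791  -273.83402735   51.        ] [ 412.57452645 -544.99802218  224.74463552]
bottlecap [541.1 -80.8  22.7  20.6  44.7]
eraser [475.9 300.4  39.3  16.4  46.3]
vial area diff 5.118181818181818
```

The free-end corner is at scene px (373,168). A shut cover predicts (373.7,168.2) and 0.12 rad open predicts row 165.9, so it is shut. I'll check the vial and hand in.

```bash
python3 - <<'E'
from h import *
a=cv2.imread("pics/scene0.png");b=cv2.imread("pics/f_s.png")
t=a[134:158,366:386]
m=cv2.matchTemplate(b[128:164,360:392],t,cv2.TM_CCOEFF_NORMED); print(m.max(),np.unravel_index(m.argmax(),m.shape),"expect (6,6)")
if m.max()>.85 and np.abs(np.array(np.unravel_index(m.argmax(),m.shape))-6).max()<=1: print(r.sign_off())
E
```

```text
0.99143857 (np.int64(6), np.int64(6)) expect (6,6)
the job is handed in; nothing more can be done
None
```

The pack is on the bay floor and the cover is shut over it; the final images show the bottle, vial and eraser where they started, and I handed the job in at about 21 s of the 67 s limit. I did not see the catch snap: that it holds is judged from the contact height under the press and the cover staying shut after the arm lifted off.

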